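Square up a latch arm and set the air valve

TASK

On the inspection fixture, slide the forged latch arm (do not lift it off the plate) square and flush into the brass fence corner, its plain long side on the long fence and its plain end on the end stop. Then push the blue lever of the ball valve open until it lies over the red set mark on the dial, without swinging well past the mark, and take the hand away. Leave the washer stack, grommet, spring scale hook, and hammer where they are.

Things in the scene. Friction and masses are not known exactly. Their poses are not given: they have to be found in the camera images.
- fixture: Fixed dark steel plate 280 x 200 x 10 mm with two brass fences 30 mm high above it: long fence along the +y edge (inner face at y = 85 mm), end stop along the +x edge (inner face at x = 125 mm). Origin: centre of the plate's underside; x along the long fence towards the end stop, y towards the long fence, z up. Stands left or right of the robot, the valve on the other side.
- fence_corner (a point): The inner corner where the two fences meet, on the plate's top (10 mm above the shelf). Axes as the fixture's; the fences lie at +x and +y of it.
- latch_arm: Loose steel bar 150 (x) x 40 (y) x 22 mm, about 0.6 kg, with a hook nose at its -x end jutting 23 mm further to -y (x = -75 to -45 mm, flush with the end) and a round boss 34 mm across on top near its +x end. Plain long side +y, plain end +x. Lies flat on the plate, its corner 25 to 95 mm short of each fence. Origin: centre of the bar's underside, nose not counted.
- latch_corner (a point): The bottom corner of the latch arm between its plain long side (+y) and its plain end (+x), at (75, 20, 0) mm from its origin. Axes as the latch arm's. It belongs on fence_corner.
- valve_lever (a joint): Opening angle of the valve lever, rad: 0 = closed, stop at 1.571; grows anticlockwise seen from above. Stays where it is left; about 0.25 N m to turn.
- lever_axis (a point): Point on the vertical axis of the valve lever, 100 mm above the shelf (mid height of the lever). x axis along the lever to the tip, z up. The brass ball valve sits in a copper pipe 226 mm long on a fixed grey foot 110 x 250 mm centred below; the closed lever points roughly towards the robot, square to the pipe.
- lever_tip (a point): Outer end of the lever, 140 mm from its axis, 100 mm above the shelf; x axis outwards along the lever. Blue grip 22 mm wide, 92 to 108 mm above the shelf, from 50 to 140 mm from the axis; the rest is a thin steel strip. Below it: white round dial (radius 78 mm, top 80 mm above the shelf) and pipe (top 64 mm above the shelf).
- set_mark: Fixed red bar on the white dial, 60 mm long and 8 mm wide, from 28 to 88 mm from the lever's axis, top 84 mm above the shelf. Origin: on the lever's axis at shelf height; its x axis points along the bar, the direction the lever must take, z up. It lies 0.45 to 1.3 rad anticlockwise of the lever at the start.
- washer_stack: Bystander: stack of copper washers 52 mm across, 30 mm high, beyond and between fixture and valve. Origin: centre of its underside.
- grommet: Bystander: black rubber grommet 64 mm across, 18 mm high, between fixture and valve, nearer the robot. Origin: centre of its underside.
- scale_hook: Bystander: steel spring scale with hook, 205 mm long, 30 mm high, right-hand side. Origin: underside.
- hammer: Bystander: hammer lying on the left-hand side. Origin: underside.

How it is judged:
On the way, in this order (a step that is already met when the one before it is completed fails the run):
1. The latch arm lies flat and flush in the fence corner: gap at its corner under 2.5 mm to each fence, square within 1.7 degrees (x of latch_corner in the frame of fence_corner above -0.0025 m and y of latch_corner in the frame of fence_corner above -0.0025 m and angle between the x axis of latch_arm and the x axis of fixture, either way round below 0.03 rad and angle between latch_arm's own z axis and vertical below 0.04 rad), for 0.3 s.
2. After that, the valve lever is over the red set mark, within 3 degrees (angle between the x axis of lever_tip and the x axis of set_mark, either way round below 0.052 rad), for 0.3 s.
At the end, for the whole second after the job is handed in: The latch arm lies flat in the fence corner, its corner within 2.5 mm of both fences and square within 1.7 degrees; the valve lever points along the red set mark within 3 degrees; both at rest and the robot touches nothing (all of step 1 and angle between the x axis of lever_tip and the x axis of set_mark, either way round below 0.052 rad and contact force between the fingers and anything else below 0.3 N and linear speed of latch_arm below 0.01 m/s and velocity of joint valve_lever between -0.02 and 0.02 rad/s).
It fails at once if The lever swings past the red mark by more than 10 degrees (24 mm at its tip) (y of lever_tip in the frame of set_mark above 0.0243 m).
It fails at once if The latch arm is lifted more than 15 mm off the plate (z of latch_corner in the frame of fence_corner above 0.015 m).
It fails at once if The washer stack, grommet, spring scale hook or hammer is moved by more than 15 mm (distance of any of washer_stack, grommet, scale_hook, hammer from where it was at the start of the episode above 0.015 m).
It also fails if it takes over 69 s, if anything falls off the work surface, if the arm or the gripper's body presses on something with over 40 N, if the wrist force passes 120 N, or if a joint passes its speed limit or range.

ROBOT

A 6-joint arm with a two-finger parallel gripper is mounted at the origin on the work surface. World frame = base frame: x ahead of the robot, y to its left, z up, the work surface at z = 0. Lengths are in m, angles in rad, forces in N, time in s.
With the tool pointing down it reaches from about 0.3 to 0.775 m from the base axis. Payload 14.6 kg.
Tool frame: the origin (TCP) lies on the centre line of the jaws, within the pads' length; the fingertips stand 19 mm ahead of it and the grasp point (between the pads) is the TCP; z points along the fingers, y is the line along which they close (so a half turn about z gives the same grasp; the last joint's range is limited). The gripper opens to 94 mm and grips with 3 to 60 N. Pads are 16 mm wide; open, the fingers measure 119 mm over their backs; the gripper's body (75 mm by 177 mm) begins 78 mm behind the grasp point.
Start: joints at [-1.353, 0.3, 1.521, -0, 1.321, -0.067], TCP at [0.155, -0.528, 0.224] pointing down, gripper open.
Joint ranges: [-3.03, 3.03], [-0.79, 2.21], [0.23, 2.52], [-1.04, 4.18], [0, 3.07], [-2.55, 2.55]. Speed limits (rad/s): [2.22, 2.22, 2.57, 3.14, 3.14, 3.14].

INTERFACE

Orientations are given as [roll, pitch, yaw] about the fixed x, y, z axes, in that order (R = Rz(yaw) Ry(pitch) Rx(roll)).
In Python, from station import get_obs, camera, workorder gives the robot as it stands.
- The arm moves only by the tool play_rows, never from a script. Its argument "motion" is a list that holds one entry, the list of rows, each a list of 7 numbers: the shift along the tool's x, y, z as a fraction of full scale, then the turn, a rotation vector about the tool's x, y, z as a fraction of full scale, then the opening, from -1 (shut) to 1 (fully open). In form: [[[x, y, z, ax, ay, az, grip], ...]]. A call has 1 to 10 rows; each row is the pose to reach, as a shift and turn from the pose commanded when the call began, along the tool's axes at that moment, turning the shorter way round; what a row does not reach only later rows make up. Full scale, the value 1, is 0.25 m for a shift and 2 pi rad for a turn. A row lasts 1/10 s, in which the tool goes at most 50 mm and 8.59 degrees, less where a joint would pass 70% of its speed; a pose out of reach is approached as far as the arm can. A call with a number of a shift or a turn outside -1 to 1 is refused whole. A call with a gripper value outside its range is refused whole. The fingers move at their own pace and stop on an object; "grip_force" is the grip in N (left out, the last holds). Time passes only in rows, so rows that repeat a pose let the fingers close. It gives the time, the measured TCP pose, the force, the opening and the grip force at its end, in the units of the state.
- get_obs(): the state, without advancing time (a new reading comes with each control period).
- camera(name): name is "side" or "top"; returns a dict with "frame" (420x560x3 uint8, red, green, blue), "z_map" (420x560 float32, m along the optical axis (not along the pixel's ray), 0 where there is no reading), "camera_matrix" (3x3 intrinsics, pixels), "T" (4x4, takes a point from camera to world coordinates). Camera axes: x right, y up, looking along -z (the intrinsics and any distortion apply to the point x, -y, -z); pixel columns grow to the right and rows downward; lengths in m; the calibration is good to about 2 mm. A picture is of the moment at which its call begins.
- workorder.hand_in(): hands the job in; it is judged then, once.
The state is a dict: "time_s": time; "qpos": joint angles; "joint_vel": joint speeds; "tau": joint torques, N m; "ee_pos": TCP position; "eef_rot": TCP orientation; "force": force on the tool from outside, world axes, zero at the start; "moment": the same for the moment, N m; "grip_width": finger opening in m; "grip_force": force on a finger pad.
Only numpy, scipy, OpenCV 4.12 (cv2) and the standard library are available. Lean on these libraries where they do the work, as an engineer would, in place of code of your own. Each camera call takes 0.05 s, during which the arm holds its last target. There are 200 camera calls.

## Working session

There is one attempt and no reset: what is moved stays moved. The work goes in short steps, Python scripts to look and compute and a tool call to move; the robot and the scene stay as the last step left them, time stands still between calls to the robot, and variables do not carry over. Pictures are saved under pics/ and viewed, at most 10 in all, crops included, and the job is handed in when it is done.

Besides the shell and the picture viewer there is one more tool, called after "Request:" by a JSON object that holds its "name" and its "arguments", one argument or row to a line. play_rows: Moves the arm, as the interface text tells. Its arguments: {"type":"object","properties":{"motion":{"type":"array"},"grip_force":{"type":"number"}},"required":["motion"]}

```bash
mkdir -p pics; cat > h.py <<'E'
import numpy as np, cv2
from station import get_obs, camera, workorder
def pts(c):
    K=c["camera_matrix"]; z=c["z_map"]; v,u=np.mgrid[0:z.shape[0],0:z.shape[1]]
    X=(u-K[0,2])/K[0,0]*z; Y=(v-K[1,2])/K[1,1]*z
    P=np.stack([X,-Y,-z,np.ones_like(z)],-1)
    return (P@c["T"].T)[...,:3]
def ray(c,uv,h):
    K=c["camera_matrix"];T=c["T"]
    uv=np.atleast_2d(np.asarray(uv,float))
    d=np.stack([(uv[:,0]-K[0,2])/K[0,0],-(uv[:,1]-K[1,2])/K[1,1],-np.ones(len(uv))],-1)@T[:3,:3].T
    o=T[:3,3]; s=(h-o[2])/d[:,2]
    return o+d*s[:,None]
E
python3 - <<'E'
from h import *
for n in("top","side"):
    c=camera(n); cv2.imwrite(f"pics/{n}0.png",c["frame"][...,::-1]); print(n,c["camera_matrix"].round(1).tolist(),c["T"].round(3).tolist())
    np.savez(f"{n}0.npz",**c)
print(get_obs())
E
```

```text
top [[471.8, 0.0, 275.9], [0.0, 471.8, 224.2], [0.0, 0.0, 1.0]] [[0.011, 0.994, -0.109, 0.384], [-1.0, 0.011, -0.001, 0.008], [0.0, 0.109, 0.994, 1.366], [0.0, 0.0, 0.0, 1.0]]
side [[456.7, 0.0, 272.8], [0.0, 456.7, 203.5], [0.0, 0.0, 1.0]] [[-0.756, 0.352, -0.551, -0.153], [-0.654, -0.376, 0.656, 0.794], [0.024, 0.857, 0.515, 0.721], [0.0, 0.0, 0.0, 1.0]]
{'time_s': 0.1, 'qpos': array([-1.35260683e+00,  3.00391178e-01,  1.52149538e+00, -1.92399140e-05,
        1.32068559e+00, -6.65561814e-02]), 'joint_vel': array([ 4.50626126e-05, -1.02748696e-03, -2.10230747e-03,  2.68922988e-04,
       -8.13118320e-04,  3.35569785e-04]), 'tau': array([ 1.83125398e-03, -5.32637000e+01, -3.53281510e+01,  7.09882937e-02,
        2.34444276e-02, -4.46721367e-05]), 'ee_pos': array([ 0.15447397, -0.52764929,  0.22396641]), 'eef_rot': array([-3.14061409e+00, -4.65479306e-05,  2.84750429e-01]), 'force': array([-0.2917817 ,  0.24025559,  0.66216845]), 'moment': array([ 0.07179645, -0.0295536 , -0.06117877]), 'grip_force': 0.0, 'grip_width': 0.09427186289698694}
```

View pics/top0.png

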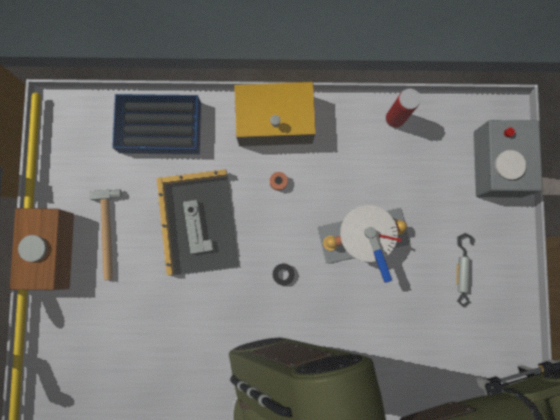

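View pics/side0.png

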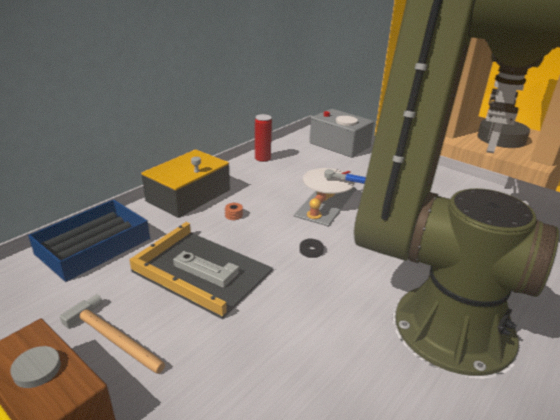

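The top view shows the fixture on the left, with its fence corner near (163,183), the latch at (197,225), and its nose at lower right. The valve is on the right: axis at about (372,232), blue lever tip near (387,280), red mark near (388,238). The side view shows the same layout.

```bash
python3 - <<'E'
from h import *
c=dict(np.load("top0.npz")); f=c["frame"]; P=pts(c)
hsv=cv2.cvtColor(f,cv2.COLOR_RGB2HSV)
def sh(n,m): 
    print(n,m.sum(), P[m].mean(0).round(4))
# fence
H=P[...,2]; roi=np.zeros(H.shape,bool); roi[165:285,145:245]=1
print("z plate",np.median(H[235:260,215:230]),"z latch", np.median(H[208:235,192:197]), H[205:212,190:198].max())
br=roi&(hsv[...,0]>12)&(hsv[...,0]<30)&(hsv[...,1]>120)&(H>0.03)
sh("brass",br)
big=cv2.resize(f[165:285,145:245][...,::-1],None,fx=5,fy=5,interpolation=cv2.INTER_CUBIC)
big2=cv2.resize(f[195:295,315:415][...,::-1],None,fx=6,fy=6,interpolation=cv2.INTER_CUBIC)
cv2.imwrite("pics/c1.png",big);
# lever & mark
bl=(hsv[...,0]>100)&(hsv[...,0]<130)&(hsv[...,1]>120)&(f[...,2]>100); bl[:200]=0;bl[:,:330]=0;bl[:,420:]=0;bl[295:]=0
rd=((hsv[...,0]<6)|(hsv[...,0]>172))&(hsv[...,1]>130); rd[:215]=0;rd[:,:365]=0;rd[:,415:]=0;rd[270:]=0
for n,m,h in(("lever",bl,.108),("mark",rd,.084)):
    v,u=np.nonzero(m); W=ray(c,np.stack([u,v],1),h)[:,:2]; vx=cv2.fitLine(W.astype(np.float32),cv2.DIST_L2,0,1e-4,1e-4).ravel()
    t=(W-vx[2:])@vx[:2]; print(n,m.sum(),vx.round(4),"ang",np.arctan2(vx[1],vx[0]),"ends",(vx[2:]+vx[:2]*t.min()).round(4),(vx[2:]+vx[:2]*t.max()).round(4),"z",np.median(H[m]))
dw=(hsv[...,1]<50)&(abs(H-.08)<.006); dw[:195]=0;dw[:,:320]=0;dw[:,420:]=0;dw[280:]=0
v,u=np.nonzero(dw); cn=max(cv2.findContours(dw.astype(np.uint8),0,1)[0],key=cv2.contourArea); (cx,cy),r=cv2.minEnclosingCircle(cn); print("dial",cx,cy,r,ray(c,(cx,cy),.08))
E
```

```text
z plate 0.009799145990388114 z latch 0.034369390154034285 1.3661203363929413
brass 601 [0.5786 0.2935 0.0455]
lever 242 [ 0.9462  0.3235  0.415  -0.275 ] ang 0.3293989 ends [ 0.3744 -0.2889] [ 0.4546 -0.2615] z 0.10773285999609006
mark 31 [ 0.2073  0.9783  0.4907 -0.306 ] ang 1.3619996 ends [ 0.4857 -0.3298] [ 0.4972 -0.2752] z 0.0837850247008709
dial 368.26531982421875 233.2584991455078 28.794477462768555 [[ 0.50268944 -0.24415342  0.08      ]]
```

View pics/c1.png

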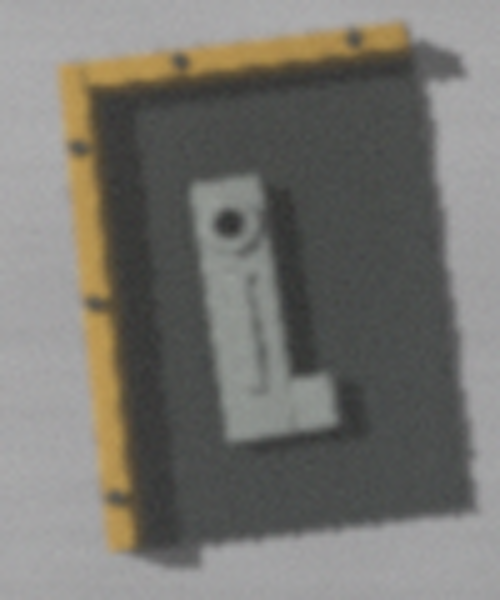

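```bash
python3 - <<'E'
from h import *
c=dict(np.load("top0.npz")); f=c["frame"]; P=pts(c);H=P[...,2]
hsv=cv2.cvtColor(f,cv2.COLOR_RGB2HSV)
def line(uv,h):
    W=ray(c,uv,h)[:,:2].astype(np.float32); l=cv2.fitLine(W,cv2.DIST_HUBER,0,1e-4,1e-4).ravel()
    n=np.array([-l[1],l[0]]); r=(W-l[2:])@n
    a=np.arctan2(l[1],l[0]); return a,l[2:],r.std()
print("noise plate",H[235:255,215:228].std(), "boss z",np.round(H[206:214,186:200],3).tolist())
# subpixel edge: for each row, crossing of half level along row
def cross(img,rows,u0,u1,T=False):
    out=[]
    for r in rows:
        s=(img[:,r] if T else img[r])[u0:u1].astype(float); g=np.abs(np.diff(cv2.GaussianBlur(s[None],(5,1),0)[0]))
        k=g.argmax(); k0=max(k-2,0); w=g[k0:k+3]; u=u0+.5+(w*np.arange(k0,k0+len(w))).sum()/w.sum()
        out.append((r,u) if T else (u,r))
    return np.array(out)
S=hsv[...,1]; G=cv2.cvtColor(f,cv2.COLOR_RGB2GRAY)
print("long fence outer",line(cross(S,range(190,265),150,170),.04))
print("stop outer",line(cross(S,range(165,225),167,181,True),.04))
print("plate right",line(cross(G,range(195,260),227,246),.01))
print("plate bottom",line(cross(G,range(188,235),262,282,True),.01))
print("fence inner foot?",line(cross(S,range(195,260),163,177),.04), cross(S,range(195,260,10),163,177)[:,0].round(1))
print("latch left(+y)",line(cross(G,range(204,246),178,194),.032))
print("latch end +x",line(cross(G,range(187,196),194,206,True),.032))
print("latch -x end",line(cross(G,range(193,210),245,258,True),.032))
lm=(G>110)&(S<70); lm[:198]=0;lm[256:]=0;lm[:,:180]=0;lm[:,216:]=0
cn=max(cv2.findContours(lm.astype(np.uint8),0,1)[0],key=cv2.contourArea)
W=[ray(c,p[0],.032)[0,:2] for p in cv2.approxPolyDP(cn,2.5,True)]
print(np.round(W,4).tolist())
E
```

```text
noise plate 0.0028230415335070494 boss z [[0.039, 0.04, 0.039, 0.036, 0.04, 0.04, 0.033, 0.042, 0.034, 0.031, 0.03, 0.025, 0.009, 0.011], [0.04, 0.043, 0.042, 0.037, 0.033, 0.04, 0.034, 0.034, 0.041, 0.04, 0.029, 0.033, 0.008, 0.01], [0.033, 0.037, 0.04, 0.039, 1.366, 0.037, 0.041, 0.036, 0.042, 0.041, 0.034, 0.03, 0.019, 0.012], [0.032, 0.039, 0.041, 0.04, 0.036, 0.04, 0.041, 0.042, 0.037, 0.038, 0.03, 0.031, 0.016, 0.013], [0.039, 0.042, 0.044, 0.033, 0.04, 0.034, 0.04, 0.041, 0.036, 0.039, 0.036, 0.033, 0.017, 0.01], [0.036, 0.034, 0.04, 0.039, 0.037, 0.039, 0.039, 0.031, 0.032, 0.037, 0.025, 0.028, 0.028, 0.01], [0.04, 0.04, 0.037, 0.037, 0.034, 0.039, 0.039, 0.038, 0.041, 0.039, 0.033, 0.035, 0.027, 0.012], [0.046, 0.035, 0.034, 0.037, 0.042, 0.038, 0.042, 0.033, 0.034, 0.035, 0.032, 0.031, 0.029, 0.013]]
long fence outer (np.float32(0.137301), array([0.47139296, 0.3265723 ], dtype=float32), np.float32(0.004137633))
stop outer (np.float32(-1.433772), array([0.6795384 , 0.20970824], dtype=float32), np.float32(0.004549582))
plate right (np.float32(0.14173883), array([0.5234667, 0.12623  ], dtype=float32), np.float32(0.00088850706))
plate bottom (np.float32(-1.4329513), array([0.4009143 , 0.16975138], dtype=float32), np.float32(0.0004840013))
fence inner foot? (np.float32(0.13495953), array([0.5054752 , 0.31144953], dtype=float32), np.float32(0.005494808)) [165.5 165.8 167.2 168.7 168.7 169.6 164.8]
latch left(+y) (np.float32(0.17562048), array([0.5330146, 0.2662455], dtype=float32), np.float32(0.0031244834))
latch end +x (np.float32(-1.3892733), array([0.5970432 , 0.25247365], dtype=float32), np.float32(0.00033721162))
latch -x end (np.float32(-1.399344), array([0.45068562, 0.2209    ], dtype=float32), np.float32(0.00025507278))
[[0.5912, 0.2752], [0.4486, 0.2508], [0.4577, 0.1917], [0.4803, 0.1951], [0.4829, 0.2178], [0.5571, 0.2313], [0.554, 0.2483], [0.5945, 0.2381]]
```

```bash
cat >> h.py <<'E'
from scipy.spatial.transform import Rotation as Ro
def row(p,yaw,start=None):
    """row to reach p,yaw from start (p,yaw) or from the present pose"""
    if start is None: o=get_obs(); p0,R0=o["ee_pos"],Ro.from_euler("xyz",o["eef_rot"])
    else: p0,R0=np.array(start[:3]),Ro.from_euler("xyz",[np.pi,0,start[3]])
    s=R0.inv().apply(np.array(p)-p0)/.25; t=(R0.inv()*Ro.from_euler("xyz",[np.pi,0,yaw])).as_rotvec()/(2*np.pi)
    return np.r_[s,t].round(4).tolist()
E
python3 - <<'E'
from h import *
a=(.38,-.33,.224,1.0);a=(.32,-.35,.26,1.0); b=(.43,-.12,.26,1.747); d=(.469,.10,.24,1.747)
print(row(a[:3],a[3])); print(row(b[:3],b[3],a)); print(row(d[:3],d[3],b)); print(row((.469,.202,.12),1.747,d))
E
```

```text
[0.8351, -0.4961, -0.1436, -0.0001, -0.0001, -0.1138]
[1.0119, -0.1268, -0.0, 0.0, 0.0, -0.1189]
[0.839, 0.3078, 0.08, 0.0, 0.0, 0.0]
[0.4017, 0.0715, 0.48, 0.0, 0.0, 0.0]
```

Request:
{"name": "play_rows", "arguments": {
  "motion": [
    [[0.835,-0.496,-0.144,0,0,-0.114,1],[0.835,-0.496,-0.144,0,0,-0.114,1],[0.835,-0.496,-0.144,0,0,-0.114,1],[0.835,-0.496,-0.144,0,0,-0.114,1],[0.835,-0.496,-0.144,0,0,-0.114,1],[0.835,-0.496,-0.144,0,0,-0.114,1]]
  ]
}}

```text
time_s: 0.7
ee_pos: [0.3227, -0.3473, 0.2613]
eef_rot: [3.14, -0.0, 1.01]
force: [0.4, -0.6, -0.6]
grip_width: 0.0938
grip_force: 0.0
```

Request:
{"name": "play_rows", "arguments": {
  "motion": [
    [[1,-0.127,0,0,0,-0.119,1],[1,-0.127,0,0,0,-0.119,1],[1,-0.127,0,0,0,-0.119,1],[1,-0.127,0,0,0,-0.119,1],[1,-0.127,0,0,0,-0.119,1],[1,-0.127,0,0,0,-0.119,1]]
  ]
}}

```text
time_s: 1.3
ee_pos: [0.4293, -0.119, 0.2602]
eef_rot: [-3.141, -0.001, 1.758]
force: [1.0, -1.0, 0.2]
grip_width: 0.0941
grip_force: 0.0
```

Request:
{"name": "play_rows", "arguments": {
  "motion": [
    [[0.839,0.308,0.08,0,0,0,1],[0.839,0.308,0.08,0,0,0,1],[0.839,0.308,0.08,0,0,0,1],[0.839,0.308,0.08,0,0,0,1],[0.839,0.308,0.08,0,0,0,1],[0.839,0.308,0.08,0,0,0,1]]
  ]
}}

```text
time_s: 1.9
ee_pos: [0.4669, 0.0989, 0.2396]
eef_rot: [-3.14, -0.0, 1.749]
force: [-0.7, -0.3, -1.4]
grip_width: 0.0939
grip_force: 0.0
```

```bash
python3 - <<'E'
from h import *
print(row((.469,.202,.07),1.747),get_obs()["ee_pos"],get_obs()["time_s"])
E
```

```text
[0.4043, 0.0825, 0.6782, -0.0002, -0.0, 0.0004] [0.46691944 0.09888004 0.2395765 ] 1.9
```

Request:
{"name": "play_rows", "arguments": {
  "motion": [
    [[0.404,0.078,0.5,0,0,0,1],[0.404,0.078,0.6,0,0,0,1],[0.404,0.078,0.68,0,0,0,1],[0.404,0.078,0.68,0,0,0,1],[0.404,0.078,0.75,0,0,0,1],[0.404,0.078,0.825,0,0,0,1],[0.404,0.078,0.825,0,0,0,1]]
  ]
}}

```text
time_s: 2.6
ee_pos: [0.4673, 0.1985, 0.032]
eef_rot: [-3.137, 0.001, 1.746]
force: [-0.5, -0.6, 1.2]
grip_width: 0.0941
grip_force: 0.0
```

```bash
python3 - <<'E'
from h import *
print(get_obs()); c=camera("side"); cv2.imwrite("pics/s1.png",cv2.resize(c["frame"][200:330,110:310,::-1],None,fx=4,fy=4,interpolation=cv2.INTER_CUBIC))
E
```

```text
{'time_s': 2.6, 'qpos': array([ 3.29569190e-01,  4.62359263e-01,  1.80102797e+00, -2.75344251e-04,
        8.82582447e-01,  1.54183697e-01]), 'joint_vel': array([ 0.00111407, -0.05276292, -0.02961585,  0.00183568,  0.04661217,
        0.00154336]), 'tau': array([ 5.17896842e-01, -5.17498541e+01, -2.63055485e+01,  7.06997677e-02,
       -7.78073408e-01,  6.27643152e-03]), 'ee_pos': array([0.46731405, 0.19846699, 0.03200748]), 'eef_rot': array([-3.13730007e+00,  8.81586339e-04,  1.74635906e+00]), 'force': array([-0.54453474, -0.6363048 ,  1.19801085]), 'moment': array([-0.00102208, -0.12052764, -0.02778625]), 'grip_force': 0.0, 'grip_width': 0.09411350221237955}
```

View pics/s1.png

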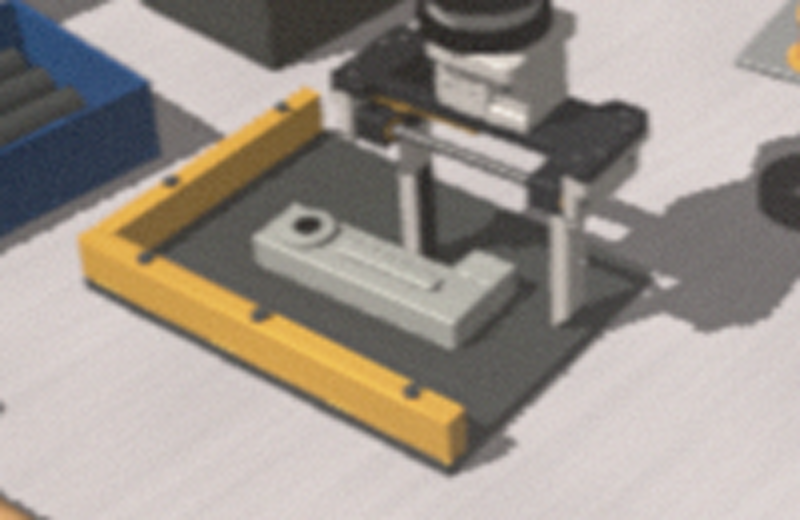

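The side crop shows the open fingers straddling the nose, one at (415,215) and one at (565,260), both clear of the fences. I'll close now.

Request:
{"name": "play_rows", "arguments": {
  "motion": [
    [[0,0,0,0,0,0,-0.4],[0,0,0,0,0,0,-0.4],[0,0,0,0,0,0,-1],[0,0,0,0,0,0,-1],[0,0,0,0,0,0,-1],[0,0,0,0,0,0,-1],[0,0,0,0,0,0,-1],[0,0,0,0,0,0,-1],[0,0,0,0,0,0,-1]]
  ],
  "grip_force": 25
}}

```text
time_s: 3.55
ee_pos: [0.4682, 0.2004, 0.0342]
eef_rot: [3.141, -0.0, 1.749]
force: [0.9, -0.8, 0.0]
grip_width: 0.0297
grip_force: 25.0
```

```bash
python3 - <<'E'
from h import *
o=get_obs(); p=o["ee_pos"]; y=o["eef_rot"][2]; print(o["grip_width"],o["grip_force"],o["force"],p,y)
# nose centre was in latch frame (-.060, yn); place it: latch yaw = y-pi/2 ; yn from measured latch origin
a=y-np.pi/2; L=np.array([[np.cos(a),-np.sin(a)],[np.sin(a),np.cos(a)]])
yn=(L.T@p[:2])[1]-.1488; print("yn",yn)
b=.139; F=np.array([[np.cos(b),-np.sin(b)],[np.sin(b),np.cos(b)]])
for g in((.020,.020),(.006,.006),(0,0)):
    corner=np.array([.6855,.2375])-np.array(g); t=F@(corner+np.array([-.135,yn-.020])); print(g,t,row((*t,p[2]),b+np.pi/2))
E
```

```text
0.02966026234314518 24.997346699237823 [ 0.89959233 -0.77673011  0.02109712] [0.46820319 0.20042482 0.03422835] 1.748747571792474
yn -0.034418511084337494
(0.02, 0.02) [0.50278795 0.23501085] [0.1117, 0.1606, 0.0001, 0.0, -0.0, 0.0062]
(0.006, 0.006) [0.51471318 0.25081556] [0.1654, 0.2188, 0.0001, 0.0, -0.0, 0.0062]
(0, 0) [0.51982399 0.25758901] [0.1885, 0.2437, 0.0001, 0.0, -0.0, 0.0062]
```

Request:
{"name": "play_rows", "arguments": {
  "motion": [
    [[0.05,0.07,0,0,0,0.003,-1],[0.09,0.12,0,0,0,0.006,-1],[0.112,0.16,0,0,0,0.006,-1],[0.14,0.19,0,0,0,0.006,-1],[0.158,0.21,0,0,0,0.006,-1],[0.158,0.21,0,0,0,0.006,-1],[0.158,0.21,0,0,0,0.006,-1]]
  ]
}}

```text
time_s: 4.25
ee_pos: [0.5127, 0.2487, 0.034]
eef_rot: [3.141, -0.0, 1.711]
force: [1.2, 2.4, -2.2]
grip_width: 0.0298
grip_force: 25.0
```

```bash
python3 - <<'E'
from h import *
o=get_obs(); print(o["ee_pos"],o["eef_rot"],o["force"],o["grip_width"])
c=camera("top"); c2=camera("side")
a=cv2.resize(c["frame"][165:285,145:245,::-1],None,fx=4,fy=4,interpolation=cv2.INTER_CUBIC)
b=cv2.resize(c2["frame"][210:330,120:220,::-1],None,fx=4,fy=4,interpolation=cv2.INTER_CUBIC)
cv2.imwrite("pics/s2.png",np.hstack([a,b[:a.shape[0]]]))
E
```

```text
[0.51271493 0.24872943 0.03403292] [ 3.14133077e+00 -4.65499202e-04  1.71113182e+00] [ 1.20061092  2.41279129 -2.19719148] 0.029815479999876108
```

View pics/s2.png

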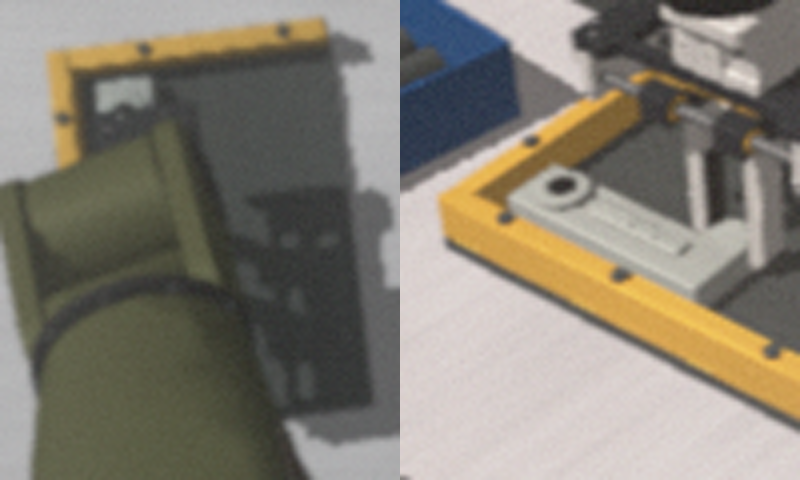

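The top crop shows the latch's +x end at about (125,95), a few mm short of the brass on both sides. The side crop agrees. I'll press in gently, long fence first.

Request:
{"name": "play_rows", "arguments": {
  "motion": [
    [[0.008,0,0,0,0,0,-1],[0.014,0,0,0,0,0,-1],[0.02,0,0,0,0,0,-1],[0.025,0,0,0,0,0,-1],[0.03,0,0,0,0,0,-1],[0.03,0,0,0,0,0,-1]]
  ]
}}

```text
time_s: 4.95
ee_pos: [0.5116, 0.2562, 0.0341]
eef_rot: [-3.141, -0.0, 1.711]
force: [-0.7, -1.6, -3.7]
grip_width: 0.0299
grip_force: 25.0
```

Request:
{"name": "play_rows", "arguments": {
  "motion": [
    [[0,0.008,0,0,0,0,-1],[0,0.014,0,0,0,0,-1],[0,0.02,0,0,0,0,-1],[0,0.025,0,0,0,0,-1],[0,0.03,0,0,0,0,-1],[0,0.03,0,0,0,0,-1]]
  ]
}}

```text
time_s: 5.55
ee_pos: [0.5193, 0.257, 0.0341]
eef_rot: [3.141, -0.0, 1.711]
force: [-0.7, -1.3, -4.1]
grip_width: 0.0299
grip_force: 25.0
```

Request:
{"name": "play_rows", "arguments": {
  "motion": [
    [[0.006,0,0,0,0,0,-1],[0.01,0,0,0,0,0,-1],[0.013,0,0,0,0,0,-1],[0.016,0,0,0,0,0,-1],[0.016,0,0,0,0,0,-1]]
  ]
}}

```text
time_s: 6.05
ee_pos: [0.5186, 0.2611, 0.0342]
eef_rot: [3.141, -0.0, 1.711]
force: [2.1, -0.4, -4.5]
grip_width: 0.0298
grip_force: 25.0
```

Request:
{"name": "play_rows", "arguments": {
  "motion": [
    [[0,0.006,0,0,0,0,-1],[0,0.01,0,0,0,0,-1],[0,0.013,0,0,0,0,-1],[0,0.016,0,0,0,0,-1],[0,0.016,0,0,0,0,-1]]
  ]
}}

```text
time_s: 6.55
ee_pos: [0.5213, 0.2614, 0.034]
eef_rot: [-3.138, 0.0, 1.711]
force: [-13.3, -2.3, 2.7]
grip_width: 0.0301
grip_force: 25.0
```

Request:
{"name": "play_rows", "arguments": {
  "motion": [
    [[0.006,-0.006,0,0,0,0,-1],[0.01,-0.006,0,0,0,0,-1],[0.013,-0.006,0,0,0,0,-1],[0.016,-0.006,0,0,0,0,-1],[0.016,-0.006,0,0,0,0,-1]]
  ]
}}

```text
time_s: 7.05
ee_pos: [0.5203, 0.2649, 0.0341]
eef_rot: [-3.141, 0.001, 1.711]
force: [-3.7, -5.1, -1.3]
grip_width: 0.0295
grip_force: 25.0
```

Request:
{"name": "play_rows", "arguments": {
  "motion": [
    [[0.005,0,0,0,0,0,-1],[0.009,0,0,0,0,0,-1],[0.012,0,0,0,0,0,-1],[0.012,0,0,0,0,0,-1]]
  ]
}}

```text
time_s: 7.45
ee_pos: [0.5203, 0.2655, 0.0341]
eef_rot: [-3.14, 0.004, 1.71]
force: [-2.3, -24.3, 1.3]
grip_width: 0.03
grip_force: 25.0
```

Request:
{"name": "play_rows", "arguments": {
  "motion": [
    [[-0.002,0.006,0,0,0,0,-1],[-0.002,0.01,0,0,0,0,-1],[-0.002,0.01,0,0,0,0,-1]]
  ]
}}

```text
time_s: 7.75
ee_pos: [0.5205, 0.2656, 0.0339]
eef_rot: [-3.134, 0.004, 1.711]
force: [-22.0, -23.3, 14.1]
grip_width: 0.0296
grip_force: 25.0
```

Request:
{"name": "play_rows", "arguments": {
  "motion": [
    [[0,0,0,0,0,0,0],[0,0,0,0,0,0,0],[0,0,0,0,0,0,0],[0,0,-0.1,0,0,0,0],[0,0,-0.3,0,0,0,0],[0,0,-0.5,0,0,0,0],[-0.5,0,-0.6,0,0,0,0],[-0.8,-0.2,-0.6,0,0,0,0],[-0.8,-0.2,-0.6,0,0,0,0]]
  ]
}}

```text
time_s: 8.65
ee_pos: [0.5118, 0.1204, 0.1793]
eef_rot: [3.139, -0.0, 1.712]
force: [1.0, -0.3, -0.2]
grip_width: 0.0467
grip_force: 0.0
```

```bash
python3 - <<'E'
from h import *
o=get_obs(); print(o["ee_pos"],o["eef_rot"],o["force"],o["grip_width"])
c=camera("top"); c2=camera("side"); np.savez("top1.npz",**c); np.savez("side1.npz",**c2)
a=cv2.resize(c["frame"][165:285,145:245,::-1],None,fx=4,fy=4,interpolation=cv2.INTER_CUBIC)
b=cv2.resize(c2["frame"][215:315,125:225,::-1],None,fx=4.8,fy=4.8,interpolation=cv2.INTER_CUBIC)[:,:400]
cv2.imwrite("pics/s3.png",np.hstack([a,b]))
E
```

```text
[0.51175689 0.12039097 0.17934069] [ 3.13932805e+00 -1.24268369e-04  1.71199304e+00] [ 0.95399108 -0.31892074 -0.19312685] 0.046705836032976955
```

View pics/s3.png

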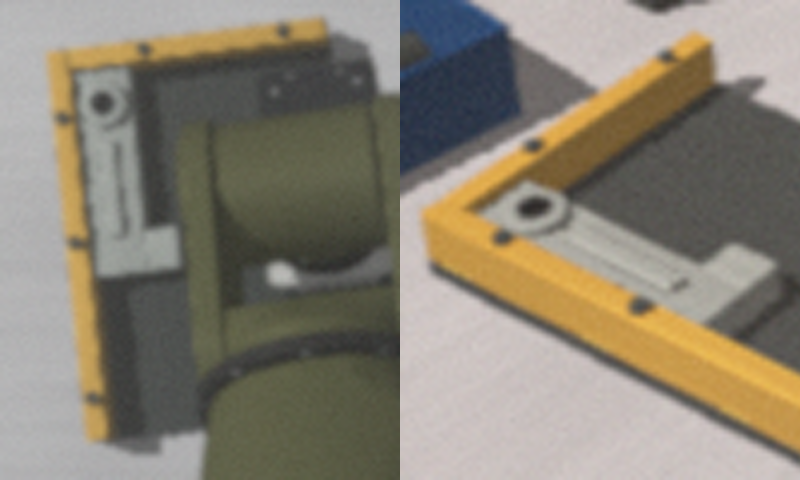

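The crops show the latch against both fences: the top crop has its +x end at (105,70) under the stop and its long side along (90,180). A light push with closed fingers on the side, then the end, will make sure it is square.

Request:
{"name": "play_rows", "arguments": {
  "motion": [
    [[0.2,0.2,0,0,0,0,-1],[0.4,0.336,0,0,0,0,-1],[0.53,0.336,0,0,0,0,-1],[0.53,0.336,0.2,0,0,0,-1],[0.53,0.336,0.4,0,0,0,-1],[0.53,0.336,0.5,0,0,0,-1],[0.53,0.336,0.58,0,0,0,-1],[0.53,0.336,0.58,0,0,0,-1],[0.56,0.336,0.58,0,0,0,-1],[0.57,0.336,0.58,0,0,0,-1]]
  ]
}}

```text
time_s: 9.75
ee_pos: [0.5751, 0.2758, 0.0342]
eef_rot: [3.14, -0.001, 1.712]
force: [-1.2, 0.3, 0.1]
grip_width: 0.0006
grip_force: 0.0
```

Request:
{"name": "play_rows", "arguments": {
  "motion": [
    [[0.008,0,0,0,0,0,-1],[0.014,0,0,0,0,0,-1],[0.02,0,0,0,0,0,-1],[0.024,0,0,0,0,0,-1],[0.024,0,0,0,0,0,-1]]
  ]
}}

```text
time_s: 10.25
ee_pos: [0.5748, 0.2785, 0.0341]
eef_rot: [3.141, 0.003, 1.711]
force: [0.1, -15.1, 5.9]
grip_width: 0.0006
grip_force: 7.2
```

Request:
{"name": "play_rows", "arguments": {
  "motion": [
    [[-0.06,0,0,0,0,0,-1],[-0.06,0,-0.2,0,0,0,-1],[-0.06,-0.2,-0.2,0,0,0,-1],[0.0,-0.384,-0.2,0,0,0,-1],[0.119,-0.384,-0.2,0,0,0,-1],[0.119,-0.384,-0.2,0,0,0,-1],[0.119,-0.384,0,0,0,0,-1],[0.119,-0.384,0,0,0,0,-1],[0.119,-0.36,0,0,0,0,-1],[0.119,-0.345,0,0,0,0,-1]]
  ]
}}

```text
time_s: 11.25
ee_pos: [0.4855, 0.2975, 0.0341]
eef_rot: [3.141, -0.0, 1.711]
force: [-0.7, 0.1, 0.6]
grip_width: 0.0008
grip_force: 0.0
```

Request:
{"name": "play_rows", "arguments": {
  "motion": [
    [[0,0.008,0,0,0,0,-1],[0,0.014,0,0,0,0,-1],[0,0.02,0,0,0,0,-1],[0,0.024,0,0,0,0,-1],[0,0.024,0,0,0,0,-1]]
  ]
}}

```text
time_s: 11.75
ee_pos: [0.4886, 0.2982, 0.0338]
eef_rot: [-3.137, 0.001, 1.711]
force: [-16.9, -4.1, 13.5]
grip_width: 0.0005
grip_force: 8.9
```

Request:
{"name": "play_rows", "arguments": {
  "motion": [
    [[0,-0.06,0,0,0,0,-1],[0,-0.06,0,0,0,0,-1],[0,-0.06,-0.2,0,0,0,-1],[0,-0.06,-0.5,0,0,0,-1],[-0.2,-0.06,-0.85,0,0,0,-1],[-0.6,-0.2,-0.85,0,0,0,-1],[-1,-0.3,-0.85,0,0,0,-1],[-1,-0.3,-0.85,0,0,0,-1],[-1,-0.3,-0.85,0,0,0,-1],[-1,-0.3,-0.85,0,0,0,-1]]
  ]
}}

```text
time_s: 12.75
ee_pos: [0.451, 0.0386, 0.2471]
eef_rot: [3.14, 0.0, 1.711]
force: [1.1, 0.2, -0.0]
grip_width: 0.0004
grip_force: 0.0
```

```bash
python3 - <<'E'
from h import *
o=get_obs(); print(o["ee_pos"],o["eef_rot"],o["time_s"])
cs=[camera("top") for _ in range(8)]; c=cs[0]; f=np.mean([x["frame"] for x in cs],0).astype(np.uint8)
c2s=[camera("side") for _ in range(8)]; c2=c2s[0]; f2=np.mean([x["frame"] for x in c2s],0).astype(np.uint8)
np.savez("top2.npz",frame=f,camera_matrix=c["camera_matrix"],T=c["T"]); np.savez("side2.npz",frame=f2,camera_matrix=c2["camera_matrix"],T=c2["T"])
a=cv2.resize(f[165:265,150:225,::-1],None,fx=5,fy=5,interpolation=cv2.INTER_CUBIC)
b=cv2.resize(f2[130:230,290:375,::-1],None,fx=5,fy=5,interpolation=cv2.INTER_CUBIC)
cv2.imwrite("pics/s4.png",np.hstack([a,b]))
E
```

```text
[0.4509584  0.0386472  0.24709625] [3.14047675e+00 2.33932650e-04 1.71115954e+00] 12.75
```

View pics/s4.png

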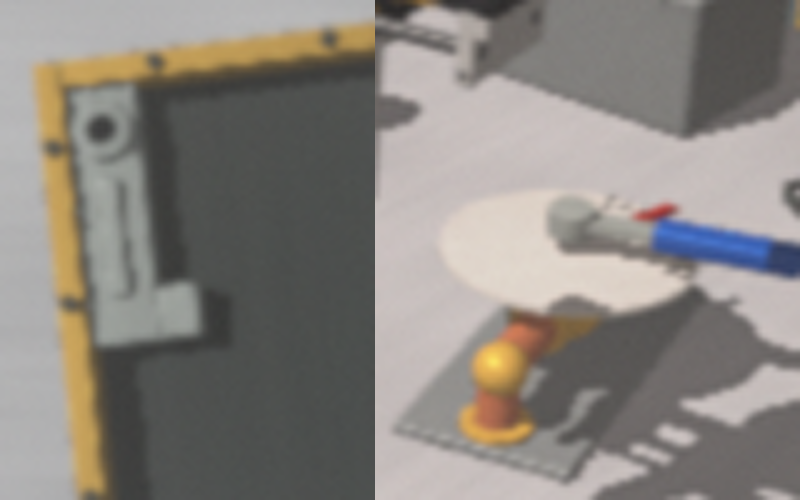

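The latch sits flush in the corner. In the right crop the lever is blue at (720,245), the hub is at (570,220) and the red mark shows behind it at (655,212). Next I'll refine the lever, axis and mark, then plan the push.

```bash
cat > lev.py <<'E'
from h import *
def lever(name,c):
    f=c["frame"]; hsv=cv2.cvtColor(f,cv2.COLOR_RGB2HSV); h_=hsv[...,0]; out={}
    for n,m,h in(("lever",(h_>100)&(h_<130)&(hsv[...,1]>110)&(f[...,2]>80),.108),("mark",((h_<6)|(h_>172))&(hsv[...,1]>110)&(f[...,0]>100),.084)):
        v,u=np.nonzero(m); W=ray(c,np.stack([u,v],1),h)[:,:2]; k=np.linalg.norm(W-[.506,-.244],axis=1)<(.15 if n=="lever" else .095); W=W[k]
        if len(W)<8: print(name,n,"few");continue
        l=cv2.fitLine(W.astype(np.float32),cv2.DIST_L2,0,1e-4,1e-4).ravel(); d=l[:2]*np.sign(l[:2]@(l[2:]-[.506,-.244]))
        t=(W-l[2:])@d; out[n]=(np.arctan2(d[1],d[0]),l[2:],t.min(),t.max()); print(name,n,len(W),"ang %.3f"%out[n][0],"c",l[2:].round(4),"far end",(l[2:]+d*t.max()).round(4))
    if len(out)==2:
        (a,p,*_),(b,q,*_)=out["lever"],out["mark"]; A=np.array([[np.cos(a),-np.cos(b)],[np.sin(a),-np.sin(b)]]); s=np.linalg.solve(A,q-p); print("  cross",(p+s[0]*np.array([np.cos(a),np.sin(a)])).round(4))
E
python3 - <<'E'
from lev import *
for n in("top","side"): lever(n,dict(np.load(n+"2.npz")))
c=dict(np.load("top2.npz")); g=cv2.cvtColor(c["frame"],cv2.COLOR_RGB2GRAY); big=cv2.resize(g[195:295,315:415],None,fx=4,fy=4,interpolation=cv2.INTER_CUBIC)
for r in (cv2.HoughCircles(big,cv2.HOUGH_GRADIENT,1,20,param1=60,param2=15,minRadius=10,maxRadius=32)[0][:4]): print("circ",r, ray(c,(r[0]/4+315-.4,r[1]/4+195-.4),.112))
ax=np.array([.506,-.244])
def pos(th,d,r=.115): return ax+r*np.array([np.cos(th),np.sin(th)])-d*np.array([-np.sin(th),np.cos(th)])
print(pos(-2.812,.045),row((*pos(-2.812,.045),.2),-2.812-np.pi/2+2*np.pi))
E
```

```text
top lever 244 ang -2.814 c [ 0.4163 -0.2744] far end [ 0.3751 -0.2885]
top mark 45 ang -1.784 c [ 0.4909 -0.305 ] far end [ 0.4855 -0.3298]
  cross [ 0.5039 -0.2447]
side lever 162 ang -2.831 c [ 0.41   -0.2612] far end [ 0.3685 -0.2746]
side mark 10 ang -1.732 c [ 0.4875 -0.3127] far end [ 0.4857 -0.3239]
  cross [ 0.5006 -0.2322]
circ [239.5 312.5  22.4] [[ 0.39511448 -0.25317889  0.112     ]]
circ [302.5 196.5  19.6] [[ 0.47237346 -0.29604499  0.112     ]]
circ [ 50.5 316.5  18. ] [[ 0.39115698 -0.12823173  0.112     ]]
circ [303.5 150.5  26.8] [[ 0.503129  -0.2971989  0.112    ]]
[ 0.38262537 -0.23864279] [-1.0683, -0.4282, 0.1838, -0.0, -0.0, -0.0301]
```

Request:
{"name": "play_rows", "arguments": {
  "motion": [
    [[-1,-0.428,0,0,0,-0.03,-1],[-1,-0.428,0,0,0,-0.03,-1],[-1,-0.428,0,0,0,-0.03,-1],[-1,-0.428,0.18,0,0,-0.03,-1],[-1,-0.428,0.18,0,0,-0.03,-1],[-1,-0.428,0.18,0,0,-0.03,-1],[-1,-0.428,0.18,0,0,-0.03,-1],[-1,-0.428,0.18,0,0,-0.03,-1]]
  ]
}}

```text
time_s: 14.35
ee_pos: [0.3801, -0.2221, 0.201]
eef_rot: [-3.141, -0.0, 1.898]
force: [0.4, -0.1, 0.2]
grip_width: 0.0004
grip_force: 0.0
```

```bash
cat >> lev.py <<'E'
ax=np.array([.505,-.2445])
def pos(th,d,r=.115): return ax+r*np.array([np.cos(th),np.sin(th)])-d*np.array([-np.sin(th),np.cos(th)])
def yw(th): return th-np.pi/2+2*np.pi
E
python3 - <<'E'
from lev import *
print(get_obs()["ee_pos"],get_obs()["eef_rot"])
print(row((*pos(-2.812,.045),.2),yw(-2.812)),row((*pos(-2.812,.045),.107),yw(-2.812)))
s=(*pos(-2.812,.045),.107,yw(-2.812))
th=[-2.812,-2.75,-2.68,-2.6,-2.52,-2.44,-2.36,-2.28,-2.2,-2.12]
for t in th: print(t,row((*pos(t,.021),.107),yw(t),s))
E
```

```text
[ 0.38005622 -0.22207157  0.20095136] [-3.14142156e+00 -4.83396775e-04  1.89791842e+00]
[-0.0667, -0.016, 0.0038, -0.0, -0.0001, -0.0004] [-0.0669, -0.0159, 0.3758, -0.0, -0.0001, -0.0004]
-2.812 [-0.096, -0.0, -0.0, 0.0, 0.0, 0.0]
-2.75 [-0.1247, -0.0043, -0.0, 0.0, 0.0, -0.0099]
-2.68 [-0.1573, -0.0071, -0.0, 0.0, 0.0, -0.021]
-2.6 [-0.1947, -0.0074, -0.0, 0.0, 0.0, -0.0337]
-2.52 [-0.232, -0.0047, -0.0, 0.0, 0.0, -0.0465]
-2.44 [-0.2689, 0.0009, 0.0, 0.0, 0.0, -0.0592]
-2.36 [-0.3053, 0.0095, 0.0, 0.0, 0.0, -0.0719]
-2.28 [-0.3409, 0.021, 0.0, 0.0, 0.0, -0.0847]
-2.2 [-0.3755, 0.0352, 0.0, 0.0, 0.0, -0.0974]
-2.12 [-0.4088, 0.0522, 0.0, 0.0, 0.0, -0.1101]
```

Request:
{"name": "play_rows", "arguments": {
  "motion": [
    [[-0.03,-0.016,0.0,0,0,0,-1],[-0.04,-0.016,0.19,0,0,0,-1],[-0.067,-0.016,0.3,0,0,0,-1],[-0.067,-0.016,0.376,0,0,0,-1],[-0.067,-0.016,0.376,0,0,0,-1],[-0.067,-0.016,0.376,0,0,0,-1]]
  ]
}}

```text
time_s: 14.95
ee_pos: [0.3824, -0.2388, 0.1079]
eef_rot: [3.141, 0.001, 1.901]
force: [0.6, -0.4, 0.1]
grip_width: 0.0003
grip_force: 0.0
```

Request:
{"name": "play_rows", "arguments": {
  "motion": [
    [[-0.096,0,0,0,0,0,-1],[-0.125,-0.004,0,0,0,-0.01,-1],[-0.157,-0.007,0,0,0,-0.021,-1],[-0.195,-0.007,0,0,0,-0.034,-1],[-0.232,-0.005,0,0,0,-0.046,-1],[-0.269,0.001,0,0,0,-0.059,-1],[-0.305,0.01,0,0,0,-0.072,-1],[-0.341,0.021,0,0,0,-0.085,-1],[-0.375,0.035,0,0,0,-0.097,-1],[-0.375,0.035,0,0,0,-0.097,-1]]
  ]
}}

```text
time_s: 15.95
ee_pos: [0.4213, -0.3254, 0.1085]
eef_rot: [-3.141, 0.002, 2.511]
force: [-0.1, -0.0, 0.1]
grip_width: -0.0001
grip_force: 0.0
```

```bash
python3 - <<'E'
from lev import *
o=get_obs(); print(o["ee_pos"],o["eef_rot"],o["force"],o["time_s"], "expected",pos(-2.2,.021))
c=camera("top"); c2=camera("side"); lever("top",c); lever("side",c2)
a=cv2.resize(c["frame"][195:295,315:415,::-1],None,fx=4,fy=4); b=cv2.resize(c2["frame"][110:210,290:390,::-1],None,fx=4,fy=4)
cv2.imwrite("pics/s5.png",np.hstack([a,b]))
E
```

```text
[ 0.4213479  -0.32543153  0.10854996] [-3.14135914e+00  2.30331726e-03  2.51084107e+00] [-0.06560209 -0.0265924   0.05466065] 15.95 expected [ 0.42034395 -0.32511856]
top lever 72 ang 2.695 c [ 0.4538 -0.3153] far end [ 0.4434 -0.3103]
top mark few
side lever 45 ang -1.187 c [ 0.4599 -0.2864] far end [ 0.4682 -0.3069]
side mark few
```

View pics/s5.png

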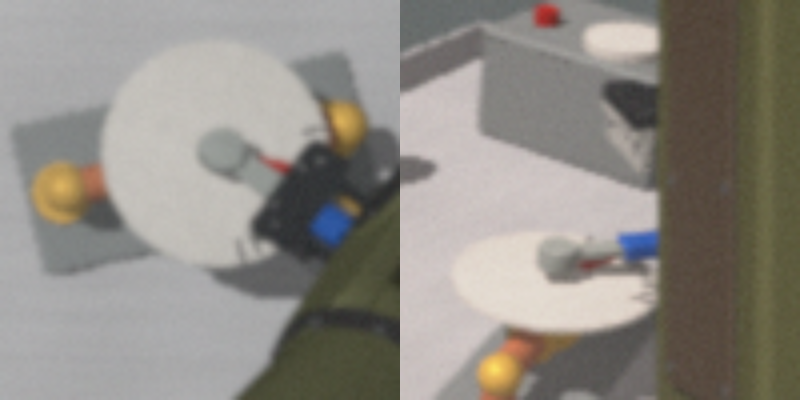

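The top crop shows the lever part way: hub at (225,150), blue grip near (332,225), red mark still ahead at (275,163). I'll push slowly to just short of the mark and look with the arm clear.

```bash
python3 - <<'E'
from lev import *
o=get_obs(); s=(*o["ee_pos"],o["eef_rot"][2])
for t in [-2.16,-2.12,-2.08,-2.04,-2.0,-1.97,-1.94]: print(t,row((*pos(t,.021),.107),yw(t),s))
t=-1.94; s=(*pos(t,.021),.107,yw(t)); print("back",row((*pos(t,.05),.107),yw(t),s))
E
```

```text
-2.16 [-0.0178, -0.0044, 0.0043, -0.0, 0.0, -0.0072]
-2.12 [-0.0364, -0.0066, 0.0043, -0.0, 0.0, -0.0136]
-2.08 [-0.055, -0.008, 0.0043, -0.0, 0.0, -0.0199]
-2.04 [-0.0737, -0.0086, 0.0043, -0.0, 0.0, -0.0263]
-2.0 [-0.0924, -0.0086, 0.0043, 0.0, 0.0, -0.0327]
-1.97 [-0.1065, -0.008, 0.0043, -0.0, 0.0, -0.0374]
-1.94 [-0.1205, -0.007, 0.0043, 0.0, 0.0, -0.0422]
back [0.116, 0.0, 0.0, 0.0, 0.0, 0.0]
```

Request:
{"name": "play_rows", "arguments": {
  "motion": [
    [[-0.018,-0.004,0,0,0,-0.007,-1],[-0.036,-0.007,0,0,0,-0.014,-1],[-0.055,-0.008,0,0,0,-0.02,-1],[-0.074,-0.009,0,0,0,-0.026,-1],[-0.092,-0.009,0,0,0,-0.033,-1],[-0.106,-0.008,0,0,0,-0.037,-1],[-0.12,-0.007,0,0,0,-0.042,-1],[-0.12,-0.007,0,0,0,-0.042,-1]]
  ]
}}

```text
time_s: 16.85
ee_pos: [0.4438, -0.3441, 0.1074]
eef_rot: [-3.141, 0.001, 2.772]
force: [0.1, -0.4, -0.1]
grip_width: 0.0003
grip_force: 0.0
```

Request:
{"name": "play_rows", "arguments": {
  "motion": [
    [[0.08,0,0,0,0,0,-1],[0.15,0,0,0,0,0,-1],[0.15,0,0,0,0,0,-1],[0.15,0,-0.2,0,0,0,-1],[0.15,0,-0.4,0,0,0,-1],[0.3,0.3,-0.5,0,0,0,-1],[0.47,0.67,-0.5,0,0,0,-1],[0.47,0.67,-0.5,0,0,0,-1],[0.47,0.67,-0.5,0,0,0,-1]]
  ]
}}

```text
time_s: 17.75
ee_pos: [0.3944, -0.1434, 0.2329]
eef_rot: [3.142, 0.002, 2.772]
force: [0.3, -0.2, 0.2]
grip_width: 0.0002
grip_force: 0.0
```

```bash
python3 - <<'E'
from lev import *
o=get_obs(); print(o["ee_pos"],o["eef_rot"],o["time_s"])
c=camera("top"); c2=camera("side"); lever("top",c); lever("side",c2)
E
```

```text
[ 0.39436145 -0.14343442  0.23287321] [3.14153976e+00 1.74587787e-03 2.77197908e+00] 17.75
top lever 247 ang -1.934 c [ 0.47   -0.3325] far end [ 0.4546 -0.3729]
top mark few
side lever 123 ang -1.882 c [ 0.464  -0.3219] far end [ 0.4497 -0.3664]
side mark 11 ang -1.688 c [ 0.4931 -0.2907] far end [ 0.4918 -0.3019]
  cross [ 0.5041 -0.1974]
```

```bash
python3 - <<'E'
from lev import *
o=get_obs(); s=(*o["ee_pos"],o["eef_rot"][2])
t=-1.94; b=(*pos(t,.06),.107,yw(t)); print(row((*b[:2],.2),b[3],s),row(b[:3],b[3],s))
for t,d in [(-1.94,.03),(-1.94,.022),(-1.92,.021),(-1.89,.021),(-1.86,.021),(-1.83,.021),(-1.805,.021),(-1.787,.021)]: print(t,row((*pos(t,d),.107),yw(t),b))
E
```

```text
[-0.3166, -0.6821, 0.1329, -0.0, -0.0, 0.0004] [-0.3166, -0.6821, 0.5049, -0.0, -0.0, 0.0004]
-1.94 [-0.12, 0.0, 0.0, 0.0, 0.0, 0.0]
-1.94 [-0.152, -0.0, -0.0, 0.0, 0.0, 0.0]
-1.92 [-0.1652, -0.0016, -0.0, 0.0, 0.0, -0.0032]
-1.89 [-0.1791, -0.0036, -0.0, 0.0, 0.0, -0.008]
-1.86 [-0.193, -0.0052, -0.0, 0.0, 0.0, -0.0127]
-1.83 [-0.207, -0.0064, -0.0, -0.0, 0.0, -0.0175]
-1.805 [-0.2187, -0.0071, -0.0, 0.0, 0.0, -0.0215]
-1.787 [-0.2271, -0.0074, -0.0, 0.0, 0.0, -0.0244]
```

Request:
{"name": "play_rows", "arguments": {
  "motion": [
    [[-0.2,-0.68,0.0,0,0,0,-1],[-0.2,-0.68,0.0,0,0,0,-1],[-0.2,-0.68,0.0,0,0,0,-1],[-0.316,-0.682,0.13,0,0,0,-1],[-0.316,-0.682,0.13,0,0,0,-1],[-0.316,-0.682,0.3,0,0,0,-1],[-0.316,-0.682,0.42,0,0,0,-1],[-0.316,-0.682,0.505,0,0,0,-1],[-0.316,-0.682,0.505,0,0,0,-1],[-0.316,-0.682,0.505,0,0,0,-1]]
  ]
}}

```text
time_s: 18.85
ee_pos: [0.407, -0.3334, 0.1068]
eef_rot: [-3.141, 0.001, 2.773]
force: [0.0, -0.5, -0.3]
grip_width: 0.0002
grip_force: 0.0
```

Request:
{"name": "play_rows", "arguments": {
  "motion": [
    [[-0.08,0,0,0,0,0,-1],[-0.12,0,0,0,0,0,-1],[-0.152,0,0,0,0,0,-1],[-0.165,-0.002,0,0,0,-0.003,-1],[-0.179,-0.004,0,0,0,-0.008,-1],[-0.193,-0.005,0,0,0,-0.013,-1],[-0.207,-0.006,0,0,0,-0.017,-1],[-0.218,-0.007,0,0,0,-0.021,-1],[-0.227,-0.007,0,0,0,-0.024,-1],[-0.227,-0.007,0,0,0,-0.024,-1]]
  ]
}}

```text
time_s: 19.85
ee_pos: [0.4591, -0.3552, 0.1057]
eef_rot: [-3.142, 0.0, 2.925]
force: [0.0, -0.2, -0.2]
grip_width: 0.0001
grip_force: 0.0
```

Request:
{"name": "play_rows", "arguments": {
  "motion": [
    [[0,0,0,0,0,0,-1],[0.08,0,0,0,0,0,-1],[0.15,0,0,0,0,0,-1],[0.15,0,-0.2,0,0,0,-1],[0.15,0,-0.4,0,0,0,-1],[0.3,0.3,-0.5,0,0,0,-1],[0.5,0.8,-0.5,0,0,0,-1],[0.5,0.8,-0.5,0,0,0,-1],[0.5,0.8,-0.5,0,0,0,-1],[0.5,0.8,-0.5,0,0,0,-1]]
  ]
}}

```text
time_s: 20.85
ee_pos: [0.3792, -0.13, 0.2312]
eef_rot: [3.141, 0.001, 2.925]
force: [-0.1, -0.8, 0.1]
grip_width: 0.0002
grip_force: 0.0
```

```bash
python3 - <<'E'
from lev import *
o=get_obs(); print(o["ee_pos"],o["eef_rot"],o["time_s"])
c=camera("top"); c2=camera("side"); lever("top",c); lever("side",c2)
a=cv2.resize(c["frame"][215:315,345:425,::-1],None,fx=5,fy=5,interpolation=cv2.INTER_CUBIC); b=cv2.resize(c["frame"][165:265,150:225,::-1],None,fx=5,fy=5,interpolation=cv2.INTER_CUBIC)
cv2.imwrite("pics/s6.png",np.hstack([a,b]))
E
```

```text
[ 0.37921735 -0.12999561  0.23124324] [3.14138295e+00 1.30248801e-03 2.92507344e+00] 20.85
top lever 253 ang -1.772 c [ 0.4837 -0.3363] far end [ 0.4751 -0.3787]
top mark few
side lever 92 ang -1.725 c [ 0.4765 -0.326 ] far end [ 0.4694 -0.3715]
side mark 11 ang -1.755 c [ 0.4896 -0.2974] far end [ 0.4861 -0.3163]
  cross [ 0.4375 -0.5775]
```

View pics/s6.png

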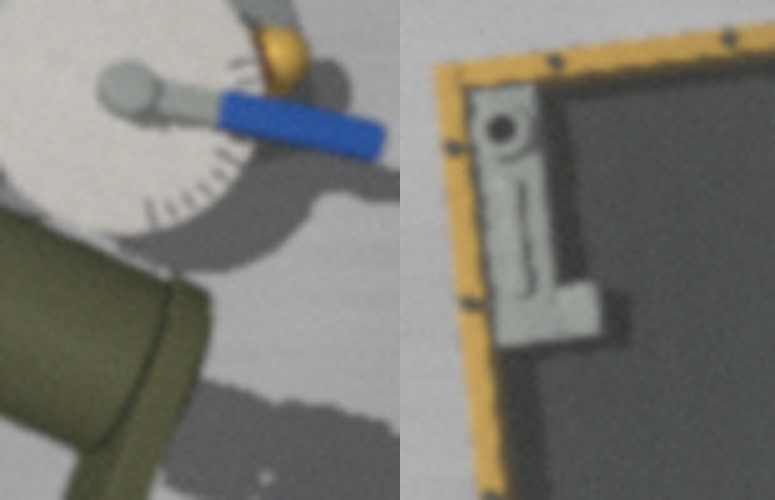

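The picture shows the lever covering the red mark (hub at (130,88), tip at (380,140)) and the latch still flush in the corner. The lever measures about -1.78 rad and the mark about -1.78 rad. I'm handing in.

```bash
python3 -c "
from station import workorder; print(workorder.hand_in())"
```

```text
the job is handed in; nothing more can be done
None
```

The job is handed in, with no verdict returned: the latch arm looks square and flush in the fence corner, the lever measures within about 1° of the red mark, and the hand is clear; I did not re-measure the bystanders.

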